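Refit the drive wheel of a cheese turner on its three studs

ROBOT

A 7-joint arm with a two-finger parallel gripper is mounted at the origin on the work surface. World frame = base frame: x ahead of the robot, y to its left, z up, the work surface at z = 0. Lengths are in m, angles in rad, forces in N, time in s.
With the tool pointing down it reaches from about 0.425 to 0.8 m from the base axis. Payload 8.3 kg.
Tool frame: the origin (TCP) lies on the centre line of the jaws, within the pads' length; the fingertips stand 11 mm ahead of it and the grasp point (between the pads) lies 8 mm behind it; z points along the fingers, y is the line along which they close (so a half turn about z gives the same grasp; the last joint's range is limited). The gripper opens to 85 mm and grips with 20 to 120 N. Pads are 22 mm wide; open, the fingers measure 114 mm over their backs; the gripper's body (76 mm by 85 mm) begins 54 mm behind the grasp point. The pads swing forward as they close: fully open they stand 13 mm farther back than shut.
Start: joints at [-1.245, 0.383, 0.016, 1.37, -0.006, 1.388, -0.046], TCP at [0.237, 0.578, 0.209] pointing down, gripper open.
Joint ranges: [-2.95, 2.95], [-0.25, 2.06], [-1.52, 1.56], [0.18, 2.33], [-1.44, 4.58], [0.02, 2.06], [-3.01, 3.01]. Speed limits (rad/s): [2.39, 2.39, 3.01, 3.01, 3.14, 3.14, 3.14].

INTERFACE

Orientations are given as a 3x3 rotation matrix whose columns are the frame's x, y, z axes.
In Python, from workcell import ctrl gives the robot as it stands.
- The arm moves only by the tool servo_tool, never from a script. Its argument "commands" is a list of rows, each an object with "angular": the turn, a rotation vector about the world's x, y, z as a fraction of full scale, a list of three; "travel": the shift along the world's x, y, z as a fraction of full scale, a list of three; "gripper": the gripper command: -1 is shut, 1 is fully open, values between are in proportion. In form: [{"angular": [wx, wy, wz], "travel": [x, y, z], "gripper": gripper}, ...]. A call has 1 to 12 rows; each row shifts and turns the commanded pose from where the row before left it; what a row does not reach is not made up. Full scale, the value 1, is 300 mm for a shift and 180 degrees for a turn. A row lasts 1/12 s, in which the tool goes at most 41.7 mm and 7.16 degrees, less where a joint would pass 70% of its speed; a pose out of reach is approached as far as the arm can. A call with a number of a shift or a turn outside -1 to 1 is refused whole. A call with a gripper value outside its range is refused whole. The fingers move at their own pace and stop on an object; the grip force is fixed at half the most. Time passes only in rows, so rows that do not move let the fingers close. It gives the time, the measured TCP pose, the force, the opening and the grip force at its end, in the units of the state.
- ctrl.get_state(): the state, without advancing time (a new reading comes with each control period).
- ctrl.snapshot(name): name is "scene" or "top"; returns a dict with "image" (400x640x3 uint8, red, green, blue), "K" (3x3 intrinsics, pixels), "R" (3x3) and "t" (3): a world point X has camera coordinates R X + t. Camera axes: x right, y down, z forward; pixel columns grow to the right and rows downward; lengths in m; the calibration is good to about 2 mm. A picture is of the moment at which its call begins. There is no depth.
- ctrl.sign_off(): hands the job in; it is judged then, once.
Trained networks look in a picture, given as the dict that the camera call returned (one of the last four; its "shot" number tells which), for a name from the list of things; names that differ only in an ending like _2 or _b are one class to them, and where a whole thing is asked for, a point or a joint stands for the part that bears it (a point fixed in the world has none). Each returns a list of dicts, best first, with "score" (0 to 1); they miss things now and then, are a little off and sometimes report something else, mostly with a low value. They report only what shows in the picture. A call takes as long as a camera call.
- ctrl.cut_out(picture, label): "mask" (400x640 bool, what is visible of it) and "uv" ([column, row] in pixels, amid what is visible of it).
The state is a dict: "t": time; "joints": joint angles; "joint_velocities": joint speeds; "joint_torque": joint torques, N m; "tool_pos": TCP position; "tcp_rot": TCP orientation; "force": force on the tool from outside, world axes, zero at the start; "ft_torque": the same for the moment, N m; "gripper_width": finger opening in m; "grasp_force": force on a finger pad.
Only numpy, scipy, OpenCV 4.12 (cv2) and the standard library are available. Lean on these libraries where they do the work, as an engineer would, in place of code of your own. Each camera call takes 0.05 s, during which the arm holds its last target. There are 200 camera calls.

TASK

The washed drive wheel of the cheese turner lies on the octagonal wooden board with its hexagonal boss up. Put it back on the turner's sloped flange, boss outwards, turned so that its three holes go over the three studs and it sits fully home, flat on the flange; then let go of it. Leave the brush and the two small cheeses where they stand.

Things in the scene. Friction and masses are not known exactly. Their poses are not given: they have to be found in the camera images.
- wheel_center (a point): Centre of the loose drive wheel (about 0.35 kg), on its axis, half-way up its 59 mm height. A flat round white plastic disc with black rubber rim, 130 mm in diameter, 14 mm thick, with a white hexagonal boss (the grip) on one face, 40 mm across flats, 45 mm tall. z = the axis, out through the boss: underside at z = -29.5 mm, boss's top at +29.5 mm. Starts on the board, boss up, at any yaw.
- flange_face (a point): Centre of the face of the turner's flange, an aluminium disc 116 mm in diameter on the sloped top of a fixed steel housing, whose slope is 27 mm behind this face. z = the flange's normal, away from the housing: it leans 30 degrees from vertical, roughly towards the robot. The flange's brake is on, it does not turn under normal forces. When the wheel is home its underside lies on this face.
- stud_tip (a point): Tip of one of the three steel studs that stand on the flange's face: each 10 mm in diameter and 20 mm long, its last 4 mm tapered, 42 mm from the flange's centre, at 0 (this one), +120 and -120 degrees from the flange point's x axis about its z. Axes as the flange's. The studs are alike, so the wheel fits in three rotations.
- turner: The turner that carries the flange, fixed on the table: a steel housing on a base plate 190 x 190 mm, 70 mm tall at the front (-x, towards the robot), sloping up to 162 mm at the back, with a grey motor 96 mm thick lying behind it to x = +172 mm, and a small switch box on its -y side. Origin on the table, 10 mm behind the middle of the slope; the flange's centre is at x = -23.5 mm, z = 139.6 mm.
- board: Octagonal wooden board, fixed, 200 mm across flats, 28 mm thick, origin at the centre of its underside on the table; the wheel starts on its top.
- brush_center (a point): Bystander: round wooden scrubbing brush standing on its bristles, 90 mm in diameter, 118 mm tall with its upright handle; point half-way up. Loose.
- tomme_center (a point): Bystander: small pinkish cheese, 90 mm in diameter, 42 mm tall; point at its centre. Loose.
- small_cheese_center (a point): Bystander: small pale cheese, 84 mm in diameter, 50 mm tall; point at its centre. Loose.
- wheel: The drive wheel again: origin at the centre of its flat underside, axes as at its centre point. Three through holes, 14 mm in diameter, lie 42 mm from the axis at 0, +120 and -120 degrees from the x axis (counter-clockwise seen from the boss). The boss's six flats face 30, 90, 150, 210, 270 and 330 degrees.

How it is judged:
By the outcome, as a careful person would: the job done as asked, in the order asked, and still so for the second after the job is handed in, with the robot touching nothing.
It also fails if it takes over 48 s, if anything falls off the work surface, if the arm or the gripper's body presses on something with over 40 N, if the wrist force passes 120 N, or if a joint passes its speed limit or range.

## Working session

There is one attempt and no reset: what is moved stays moved. The work goes in short steps, Python scripts to look and compute and a tool call to move; the robot and the scene stay as the last step left them, time stands still between calls to the robot, and variables do not carry over. Pictures are saved under pics/ and viewed, at most 10 in all, crops included, and the job is handed in when it is done.

Besides the shell and the picture viewer there is one more tool, called after ">>>" as a command line: name --argument value ..., lists and objects as JSON in quotes. servo_tool: Moves the arm, as the interface text tells. Shift numbers are shares of 300 mm and turn numbers shares of 180 degrees, none past 1 either way. Its arguments: {"type":"object","properties":{"commands":{"type":"array","items":{"type":"object","properties":{"angular":{"type":"array","items":{"type":"number","minimum":-1,"maximum":1}},"travel":{"type":"array","items":{"type":"number","minimum":-1,"maximum":1}},"gripper":{"type":"number"}}}}},"required":["commands"]}

```bash
mkdir -p pics; ls; cat > look.py <<'E'
import cv2,numpy as np,pickle
from workcell import ctrl
np.set_printoptions(precision=4,suppress=True)
def snap(n,f=None):
    s=ctrl.snapshot(n)
    if f: cv2.imwrite('pics/'+f,s['image'][:,:,::-1])
    return s
E
python3 - <<'E'
from look import *
for n in('scene','top'):
    s=snap(n,n+'1.png'); pickle.dump(s,open(n+'.pkl','wb'))
    print(n,s['K'],s['R'],s['t'])
    for l in('wheel','turner','board','wheel_center','flange_face','stud_tip','brush_center','tomme_center','small_cheese_center'):
        try:
            for d in ctrl.cut_out(s,l)[:3]:print(l,d['score'],d['uv'],d['mask'].sum())
        except Exception as e:print(l,e)
print(ctrl.get_state())
E
```

```text
pics
scene [[388.2129   0.     322.1735]
 [  0.     388.2129 195.3731]
 [  0.       0.       1.    ]] [[ 0.4928  0.8701 -0.0073]
 [ 0.6147 -0.354  -0.7049]
 [-0.6159  0.3429 -0.7093]] [-0.2725 -0.2598  1.3496]
wheel 0.83 [236.1, 247.8] 2026
turner 0.92 [420.1, 203.3] 6782
board 0.58 [249.3, 271.2] 3284
wheel_center 0.69 [235.4, 250.5] 2008
flange_face 0.93 [412.1, 167.7] 712
brush_center 0.88 [344.1, 246.1] 1337
tomme_center 0.81 [298.8, 184.7] 765
small_cheese_center 0.6 [370.9, 291.2] 1500
small_cheese_center 0.19 [296.4, 185.8] 887
top [[404.8428   0.     328.1947]
 [  0.     404.8428 199.3917]
 [  0.       0.       1.    ]] [[-0.0285 -0.9996  0.0062]
 [-0.99    0.0274 -0.1381]
 [ 0.1379 -0.0101 -0.9904]] [0.002  0.6063 0.7701]
wheel 0.68 [434.8, 232.3] 3254
turner 0.95 [205.4, 188.2] 12535
board 0.56 [407.8, 211.3] 4909
wheel_center 0.87 [435.4, 231.2] 3293
flange_face 0.58 [187.3, 202.7] 3303
stud_tip 0.6 [189.5, 196.2] 3264
brush_center 0.58 [323.2, 175.5] 1524
tomme_center 0.79 [322.9, 306.6] 1762
small_cheese_center 0.74 [187.3, 201.8] 3216
small_cheese_center 0.55 [323.1, 119.1] 1442
{'t': 1.0, 'joints': array([-1.2449,  0.3834,  0.0164,  1.3701, -0.0063,  1.3882, -0.0465]), 'joint_velocities': array([ 0.0016,  0.0006,  0.0003, -0.    , -0.0004,  0.0005, -0.0002]), 'joint_torque': array([  0.0005, -62.7363,   0.843 , -37.2094,   0.0165,   0.0027,
         0.    ]), 'tool_pos': array([0.2369, 0.5784, 0.2088]), 'tcp_rot': array([[-0.9254,  0.379 , -0.0001],
       [ 0.379 ,  0.9254,  0.    ],
       [ 0.0001, -0.    , -1.    ]]), 'force': array([-0.2175, -0.1429,  0.5131]), 'ft_torque': array([-0.0455,  0.0096, -0.0398]), 'grasp_force': 0.0, 'gripper_width': 0.08551284739475461}
```

View pics/scene1.png

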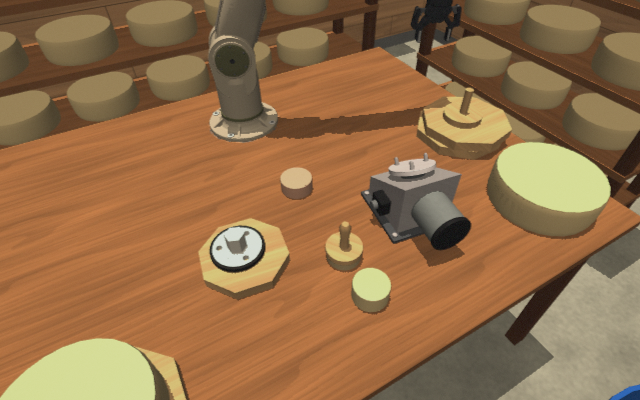

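View pics/top1.png

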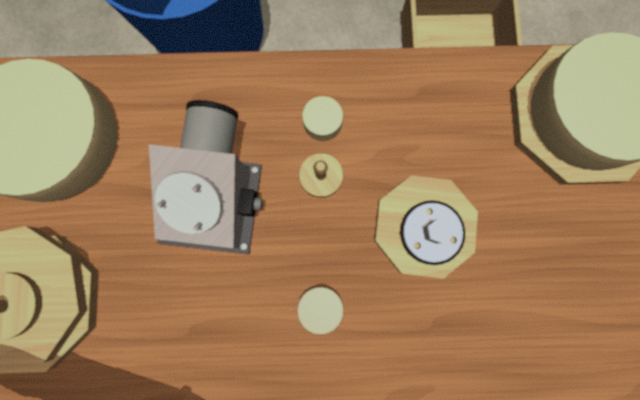

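The scene view shows the wheel on the board at about (236,248) and the flange at (412,168). In the top view they are at (433,232) and (188,203), with studs and holes visible. I'll zoom in on both.

```bash
python3 - <<'E'
from look import *
t=[]
for n,c in(('top',[(433,232),(188,203)]),('scene',[(238,248),(412,170)])):
    im=pickle.load(open(n+'.pkl','rb'))['image'][:,:,::-1]
    for u,v in c:
        t.append(cv2.resize(im[v-37:v+38,u-40:u+40],(400,300) if 0 else (400,375),interpolation=cv2.INTER_CUBIC)[38:338])
cv2.imwrite('pics/z.png',np.vstack([np.hstack(t[:2]),np.hstack(t[2:])]))
E
```

```text
(no output)
```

View pics/z.png

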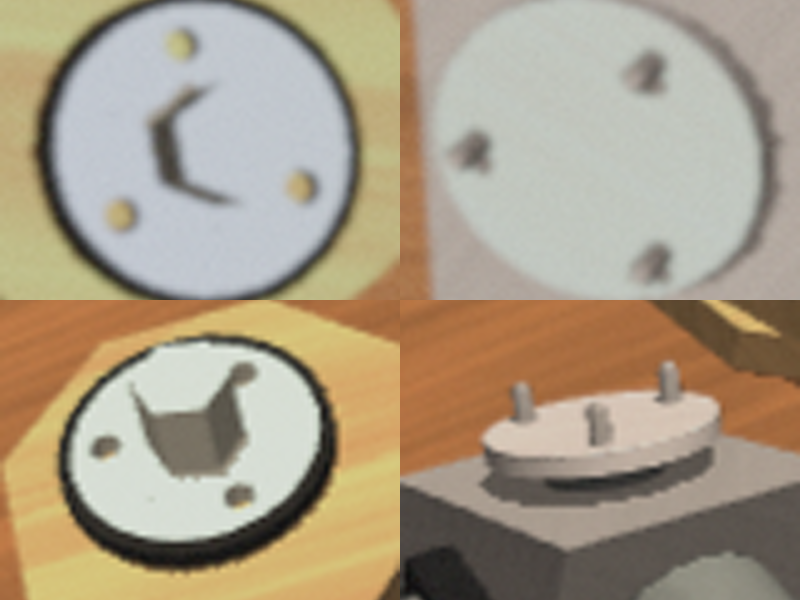

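```bash
cat > fit.py <<'E'
from look import *
from scipy.optimize import least_squares
from scipy.spatial.transform import Rotation as Ro
S={n:pickle.load(open(n+'.pkl','rb')) for n in('top','scene')}
def proj(s,P):
    c=np.atleast_2d(P)@s['R'].T+s['t']; p=c@s['K'].T; return p[:,:2]/p[:,2:]
def crop(n,u,v,pts): return np.array([(u-40+x/5-.4,v-37+(y+38)/5-.4) for x,y in pts])
def Rf(yaw,phi): return Ro.from_euler('z',yaw).as_matrix()@Ro.from_euler('y',-np.pi/6).as_matrix()@Ro.from_euler('z',phi).as_matrix()
def flange(p):
    x,y,yaw,phi=p; Rt=Ro.from_euler('z',yaw).as_matrix()
    return np.array([x,y,0])+Rt@[-.0235,0,.1396],Rf(yaw,phi)
A=np.radians([0,120,240])
def ring(r,z,a=A): return np.c_[r*np.cos(a),r*np.sin(a),np.full(len(a),z)]
E
cat > f1.py <<'E'
from fit import *
# wheel: holes in both
ht=crop('top',433,232,[(182,45),(121,216),(302,187)])
hs=crop('scene',238,248,[(105,147),(239,196),(244,72)])
def wp(p): return ring(.042,.042,p[2]+A)+[p[0],p[1],0]
s=S['top'];C=-s['R'].T@s['t'];print('camtop',C,'camscene',-S['scene']['R'].T@S['scene']['t'])
def wr(p,w=(1,1)):
    P=wp(p); o=[]
    for n,h in(('top',ht),('scene',hs)):
        q=proj(S[n],P); 
        o.append(min((np.roll(q,k,0)-h for k in range(3)),key=lambda e:(e**2).sum()).ravel())
    return np.r_[o[0]*w[0],o[1]*w[1]]
for w in((1,1),(1,0),(0,1)):
    best=min((least_squares(wr,[.45,-.22,a],args=(w,)) for a in np.arange(0,2.1,.35)),key=lambda r:r.cost)
    print('wheel',best.x,np.degrees(best.x[2])%120,best.cost);
    if w==(1,1):print(best.fun.reshape(-1,2))
ts=crop('scene',412,170,[(121,85),(268,65),(197,107)])
bs=crop('scene',412,170,[(127,120),(272,100),(200,142)])
tm=crop('top',188,203,[(245,75),(72,150),(252,265)])
def fr(p,w=(1,1)):
    c,R=flange(p); T=[(('scene',ring(.042,.020),ts),w[0]),(('scene',ring(.042,0),bs),w[0]*.6),(('top',ring(.042,.010),tm),w[1])]
    o=[]
    for (n,P,h),ww in T:
        q=proj(S[n],c+P@R.T)
        o.append(ww*min((np.roll(qq,k,0)-h for k in range(3) for qq in(q,q[::-1])),key=lambda e:(e**2).sum()).ravel())
    return np.concatenate(o)
for w in((1,1),(1,0),(0,1)):
    best=min((least_squares(fr,[.55,.3,y,a],args=(w,)) for a in np.arange(0,2.1,.35) for y in(-.4,0,.4)),key=lambda r:r.cost)
    print('turner',best.x,np.degrees(best.x[2:]),best.cost)
    if w==(1,1):
        print(best.fun.reshape(-1,2)); pickle.dump(best.x,open('tp.pkl','wb')); print(flange(best.x))
E
python3 f1.py
```

```text
camtop [ 0.4942 -0.0068  0.8465] camscene [ 1.1252 -0.3176  0.7722]
wheel [ 0.5353 -0.2211  2.2199] 7.19259952956736 0.25531514626762586
[[-0.0839 -0.1341]
 [ 0.0297 -0.2387]
 [-0.1359 -0.0955]
 [ 0.0012 -0.3933]
 [-0.0648 -0.2504]
 [-0.4127  0.091 ]]
wheel [ 0.535  -0.2212  2.2209] 7.2469875615067 0.011812215186098892
wheel [ 0.536  -0.221   2.2182] 7.092269905857421 0.10608563619204582
turner [ 0.6153  0.2293 -0.1676 -0.4963] [ -9.6005 -28.4386] 1.4683721070093874
[[-0.3449 -0.4   ]
 [-0.3742 -0.2897]
 [-0.484  -0.9676]
 [-0.3484  0.111 ]
 [-0.2176  0.2706]
 [-0.0849  0.0862]
 [ 0.1194 -0.72  ]
 [-0.511  -0.254 ]
 [-0.2172 -0.2982]]
(array([0.5921, 0.2332, 0.1396]), array([[ 0.6714,  0.5533, -0.493 ],
       [-0.5966,  0.7982,  0.0834],
       [ 0.4397,  0.2381,  0.866 ]]))
turner [ 0.6169  0.2303 -0.135   1.5655] [-7.7355 89.6962] 0.34600726617659433
turner [ 0.6142  0.2274 -0.2242  1.6528] [-12.8456  94.6992] 0.06594585904743552
```

```bash
python3 - <<'E'
from fit import *
p=pickle.load(open('tp.pkl','rb')); c,R=flange(p); a=np.linspace(0,2*np.pi,80); Rt=Ro.from_euler('z',p[2]).as_matrix()
out=[]
for n,(u0,v0,w,h) in(('top',(145,95,130,165)),('scene',(355,145,110,105))):
    k=500//max(w,h) if n=='top' else 4
    k=3 if n=='top' else 4
    im=cv2.resize(S[n]['image'][v0:v0+h,u0:u0+w,::-1],None,fx=k,fy=k,interpolation=cv2.INTER_CUBIC)
    raw=im.copy()
    def pl(P,col,closed=True):
        q=(proj(S[n],P)-[u0,v0]+.5)*k-.5
        cv2.polylines(im,[np.round(q*16).astype(int)],closed,col,1,cv2.LINE_AA,4)
    pl(c+ring(.058,0,a)@R.T,(0,0,255))
    for t in ring(.042,0): pl(c+np.array([t,t+[0,0,.02]])@R.T,(255,0,0),False)
    sq=.095*np.array([[-1,-1,0],[1,-1,0],[1,1,0],[-1,1,0]])
    pl(np.array([p[0],p[1],.006])+sq@Rt.T,(0,255,0))
    out.append(im if n=='scene' else im)
H=max(o.shape[0] for o in out)
cv2.imwrite('pics/ov.png',np.hstack([cv2.copyMakeBorder(o,0,H-o.shape[0],0,0,0) for o in out])[:600,:800+40])
E
python3 -c "
import cv2;i=cv2.imread('pics/ov.png');print(i.shape);cv2.imwrite('pics/ov.png',i[:600,:800])"
```

```text
(495, 830, 3)
```

View pics/ov.png

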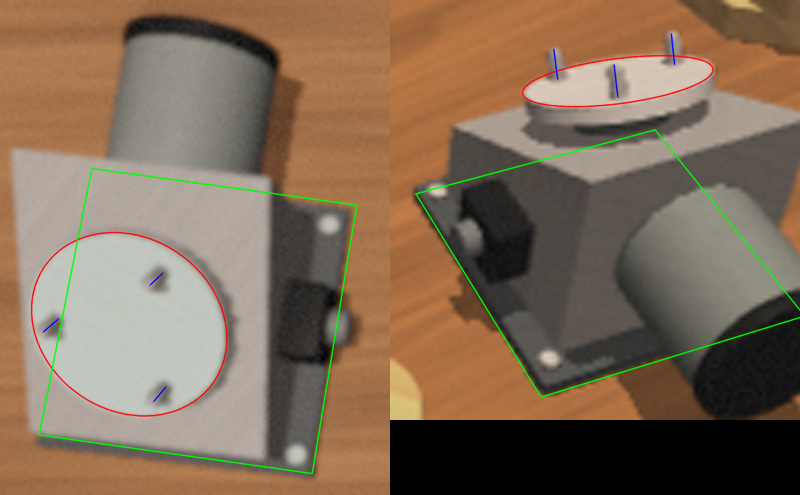

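The fitted flange, studs and base plate agree with both pictures to under 1 px. Moving to above the wheel.

>>> servo_tool --commands '[{"travel": [0.0536,-0.1106,0.0111],"angular": [0,0,-0.021],"gripper": 1},{"travel": [0.0536,-0.1106,0.0111],"angular": [0,0,-0.021],"gripper": 1},{"travel": [0.0536,-0.1106,0.0111],"angular": [0,0,-0.021],"gripper": 1},{"travel": [0.0536,-0.1106,0.0111],"angular": [0,0,-0.021],"gripper": 1},{"travel": [0.0536,-0.1106,0.0111],"angular": [0,0,-0.021],"gripper": 1},{"travel": [0.0536,-0.1106,0.0111],"angular": [0,0,-0.021],"gripper": 1},{"travel": [0.0536,-0.1106,0.0111],"angular": [0,0,-0.021],"gripper": 1},{"travel": [0.0536,-0.1106,0.0111],"angular": [0,0,-0.021],"gripper": 1},{"travel": [0.0536,-0.1106,0.0111],"angular": [0,0,-0.021],"gripper": 1},{"travel": [0.0536,-0.1106,0.0111],"angular": [0,0,-0.021],"gripper": 1},{"travel": [0.0536,-0.1106,0.0111],"angular": [0,0,-0.021],"gripper": 1},{"travel": [0.0536,-0.1106,0.0111],"angular": [0,0,-0.021],"gripper": 1}]'

```text
t: 2.0
tool_pos: [0.4303, 0.1784, 0.2493]
tcp_rot: [[-0.378, 0.926, 0.001], [0.926, 0.378, 0.001], [0.001, 0.001, -1.0]]
force: [1.0, -0.3, -0.3]
gripper_width: 0.085
grasp_force: 0.0
```

>>> servo_tool --commands '[{"travel": [0.0292,-0.1114,-0.0306],"angular": [0,0,-0.021],"gripper": 1},{"travel": [0.0292,-0.1114,-0.0306],"angular": [0,0,-0.021],"gripper": 1},{"travel": [0.0292,-0.1114,-0.0306],"angular": [0,0,-0.021],"gripper": 1},{"travel": [0.0292,-0.1114,-0.0306],"angular": [0,0,-0.021],"gripper": 1},{"travel": [0.0292,-0.1114,-0.0306],"angular": [0,0,-0.021],"gripper": 1},{"travel": [0.0292,-0.1114,-0.0306],"angular": [0,0,-0.021],"gripper": 1},{"travel": [0.0292,-0.1114,-0.0306],"angular": [0,0,-0.021],"gripper": 1},{"travel": [0.0292,-0.1114,-0.0306],"angular": [0,0,-0.021],"gripper": 1},{"travel": [0.0292,-0.1114,-0.0306],"angular": [0,0,-0.021],"gripper": 1},{"travel": [0.0292,-0.1114,-0.0306],"angular": [0,0,-0.021],"gripper": 1},{"travel": [0.0292,-0.1114,-0.0306],"angular": [0,0,-0.021],"gripper": 1},{"travel": [0.0292,-0.1114,-0.0306],"angular": [0,0,-0.021],"gripper": 1}]'

```text
t: 3.0
tool_pos: [0.5354, -0.2223, 0.1383]
tcp_rot: [[0.393, 0.92, 0.001], [0.92, -0.393, 0.0], [0.0, 0.001, -1.0]]
force: [1.2, 1.5, 0.2]
gripper_width: 0.085
grasp_force: 0.0
```

```bash
cat > go.py <<'E'
from fit import *
def delta(pos,R,cur=None):
    s=ctrl.get_state(); d=(np.array(pos)-s['tool_pos']); w=Ro.from_matrix(R@s['tcp_rot'].T).as_rotvec(degrees=True)
    print('t',s['t'],'pos',s['tool_pos'],'F',s['force'],'w',s['gripper_width'],'gf',s['grasp_force'])
    print('dmm',d*1e3,'deg',w,'\ntravel',d/.3,'ang',w/180,'minrows',np.linalg.norm(d)/.0417,np.linalg.norm(w)/7.16)
def down(a): return Ro.from_euler('z',a,degrees=True).as_matrix()@np.diag([1,-1,-1])
E
python3 -c "
from go import *
delta([.5353,-.2211,.059],down(67.2))"
```

```text
t 3.0 pos [ 0.5354 -0.2223  0.1383] F [1.2081 1.5347 0.2322] w 0.08502186342419822 gf 0.0
dmm [ -0.1451   1.1919 -79.2945] deg [-0.0058  0.0392  0.3298] 
travel [-0.0005  0.004  -0.2643] ang [-0.      0.0002  0.0018] minrows 1.9017645861908328 0.04638608118393755
```

>>> servo_tool --commands '[{"travel": [0,0.003,-0.044],"angular": [0,0,0.001],"gripper": 1},{"travel": [0,0,-0.044],"angular": [0,0,0],"gripper": 1},{"travel": [0,0,-0.044],"gripper": 1},{"travel": [0,0,-0.044],"gripper": 1},{"travel": [0,0,-0.044],"gripper": 1},{"travel": [0,0,-0.044],"gripper": 1},{"travel": [0,0,0],"gripper": 1},{"travel": [0,0,0],"gripper": 1}]'

```text
$.commands[2]: bad value
```

>>> servo_tool --commands '[{"travel": [0,0,0],"gripper": -1},{"travel": [0,0,0],"gripper": -1},{"travel": [0,0,0],"gripper": -1},{"travel": [0,0,0],"gripper": -1},{"travel": [0,0,0],"gripper": -1},{"travel": [0,0,0],"gripper": -1},{"travel": [0,0,0],"gripper": -1},{"travel": [0,0,0],"gripper": -1},{"travel": [0,0,0],"gripper": -1},{"travel": [0,0,0],"gripper": -1}]'

```text
$.commands[0]: bad value
```

All fields are required in every row.

>>> servo_tool --commands '[{"travel": [0,0.003,-0.044],"angular": [0,0,0.001],"gripper": 1},{"travel": [0,0,-0.044],"angular": [0,0,0],"gripper": 1},{"travel": [0,0,-0.044],"angular": [0,0,0],"gripper": 1},{"travel": [0,0,-0.044],"angular": [0,0,0],"gripper": 1},{"travel": [0,0,-0.044],"angular": [0,0,0],"gripper": 1},{"travel": [0,0,-0.044],"angular": [0,0,0],"gripper": 1},{"travel": [0,0,0],"angular": [0,0,0],"gripper": 1},{"travel": [0,0,0],"angular": [0,0,0],"gripper": 1}]'

```text
t: 3.67
tool_pos: [0.5345, -0.2197, 0.0588]
tcp_rot: [[0.388, 0.922, -0.001], [0.922, -0.388, 0.0], [-0.0, -0.002, -1.0]]
force: [-0.5, -0.2, 0.2]
gripper_width: 0.0858
grasp_force: 0.0
```

>>> servo_tool --commands '[{"travel": [0,0,0],"angular": [0,0,0],"gripper": -1},{"travel": [0,0,0],"angular": [0,0,0],"gripper": -1},{"travel": [0,0,0],"angular": [0,0,0],"gripper": -1},{"travel": [0,0,0],"angular": [0,0,0],"gripper": -1},{"travel": [0,0,0],"angular": [0,0,0],"gripper": -1},{"travel": [0,0,0],"angular": [0,0,0],"gripper": -1},{"travel": [0,0,0],"angular": [0,0,0],"gripper": -1},{"travel": [0,0,0],"angular": [0,0,0],"gripper": -1}]'

```text
t: 4.33
tool_pos: [0.5356, -0.2202, 0.0606]
tcp_rot: [[0.388, 0.922, 0.002], [0.922, -0.388, -0.0], [0.001, 0.002, -1.0]]
force: [-1.5, 0.4, 6.7]
gripper_width: 0.0369
grasp_force: 59.3
```

```bash
python3 -c "
from go import *
delta([.5353,-.2211,.059],down(67.2))"
```

```text
t 4.3333 pos [ 0.5356 -0.2202  0.0606] F [-1.5264  0.3851  6.7447] w 0.03688549062977021 gf 59.28082466125488
dmm [-0.3102 -0.9196 -1.5789] deg [0.0023 0.1009 0.0138] 
travel [-0.001  -0.0031 -0.0053] ang [0.     0.0006 0.0001] minrows 0.04444426340718679 0.01422736563144356
```

>>> servo_tool --commands '[{"travel": [0,0,0.02],"angular": [0,0,0],"gripper": -1},{"travel": [0,0,0.05],"angular": [0,0,0],"gripper": -1},{"travel": [0,0,0.08],"angular": [0,0,0],"gripper": -1},{"travel": [0,0,0.1],"angular": [0,0,0],"gripper": -1},{"travel": [0,0,0.1],"angular": [0,0,0],"gripper": -1},{"travel": [0,0,0.1],"angular": [0,0,0],"gripper": -1},{"travel": [0,0,0.1],"angular": [0,0,0],"gripper": -1},{"travel": [0,0,0.08],"angular": [0,0,0],"gripper": -1},{"travel": [0,0,0.04],"angular": [0,0,0],"gripper": -1},{"travel": [0,0,0],"angular": [0,0,0],"gripper": -1}]'

```text
t: 5.17
tool_pos: [0.5358, -0.2207, 0.263]
tcp_rot: [[0.388, 0.922, 0.004], [0.922, -0.388, -0.001], [0.001, 0.004, -1.0]]
force: [0.8, -0.6, -4.6]
gripper_width: 0.0368
grasp_force: 60.9
```

```bash
cat > tgt.py <<'E'
from go import *
p=pickle.load(open('tp.pkl','rb')); c,R=flange(p); n=R[:,2]
def tool(b): return Rf(p[2],np.radians(b))@np.diag([1,-1,-1])
E
python3 - <<'E'
from tgt import *
delta(c+n*.080,tool(151.6))
im=[]
for m in('top','scene'):
    s=snap(m); d=ctrl.cut_out(s,'wheel')
    im.append(s['image'][:,:,::-1]); print(m,[(x['score'],x['uv']) for x in d[:2]])
cv2.imwrite('pics/lift.png',np.hstack([im[0][150:350,330:530],im[1][130:330,130:330]]).repeat(2,0).repeat(2,1))
E
```

```text
t 5.1667 pos [ 0.5358 -0.2207  0.263 ] F [ 0.8466 -0.6238 -4.6338] w 0.03679634919300533 gf 60.90322136878967
dmm [ 16.843  460.5149 -54.1247] deg [-23.6484 -21.7217  72.9561] 
travel [ 0.0561  1.535  -0.1804] ang [-0.1314 -0.1207  0.4053] minrows 11.126868696136308 11.132673731697372
top [(0.56, [456.5, 221.4])]
scene [(0.56, [221.1, 189.5])]
```

View pics/lift.png

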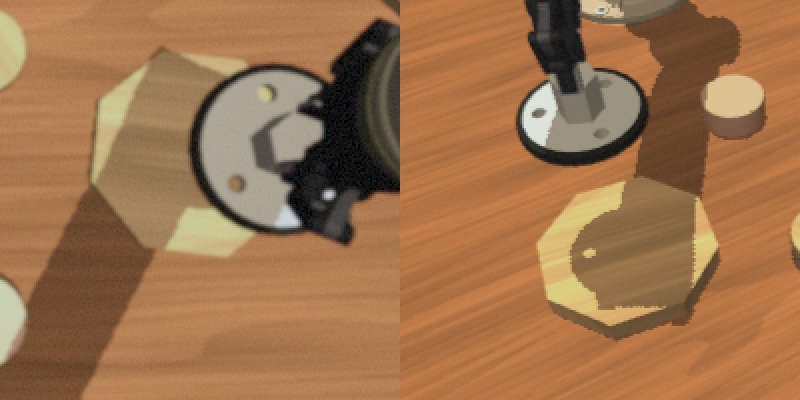

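The wheel is held level by its boss: at about (440,225) in the top view and hanging over the board in the scene view. Carrying it to in front of the flange.

>>> servo_tool --commands '[{"travel": [-0.0007,0.03,-0.002],"angular": [-0.0055,-0.005,0.0169],"gripper": -1},{"travel": [-0.0007,0.065,-0.002],"angular": [-0.0055,-0.005,0.0169],"gripper": -1},{"travel": [-0.0007,0.065,-0.002],"angular": [-0.0055,-0.005,0.0169],"gripper": -1},{"travel": [-0.0007,0.065,-0.002],"angular": [-0.0055,-0.005,0.0169],"gripper": -1},{"travel": [-0.0007,0.065,-0.002],"angular": [-0.0055,-0.005,0.0169],"gripper": -1},{"travel": [-0.0007,0.065,-0.002],"angular": [-0.0055,-0.005,0.0169],"gripper": -1},{"travel": [-0.0007,0.065,-0.002],"angular": [-0.0055,-0.005,0.0169],"gripper": -1},{"travel": [-0.0007,0.065,-0.002],"angular": [-0.0055,-0.005,0.0169],"gripper": -1},{"travel": [-0.0007,0.065,-0.002],"angular": [-0.0055,-0.005,0.0169],"gripper": -1},{"travel": [-0.0007,0.065,-0.002],"angular": [-0.0055,-0.005,0.0169],"gripper": -1},{"travel": [-0.0007,0.065,-0.002],"angular": [-0.0055,-0.005,0.0169],"gripper": -1},{"travel": [-0.0007,0.065,-0.002],"angular": [-0.0055,-0.005,0.0169],"gripper": -1}]'

```text
t: 6.37
tool_pos: [0.5311, 0.0046, 0.2512]
tcp_rot: [[-0.222, 0.946, 0.235], [0.957, 0.257, -0.134], [-0.187, 0.195, -0.963]]
force: [0.2, 0.2, -4.3]
gripper_width: 0.037
grasp_force: 61.1
```

>>> servo_tool --commands '[{"travel": [-0.0007,0.07,-0.002],"angular": [-0.0055,-0.005,0.0169],"gripper": -1},{"travel": [-0.0007,0.07,-0.002],"angular": [-0.0055,-0.005,0.0169],"gripper": -1},{"travel": [-0.0007,0.07,-0.002],"angular": [-0.0055,-0.005,0.0169],"gripper": -1},{"travel": [-0.0007,0.07,-0.002],"angular": [-0.0055,-0.005,0.0169],"gripper": -1},{"travel": [-0.0007,0.07,-0.002],"angular": [-0.0055,-0.005,0.0169],"gripper": -1},{"travel": [-0.0007,0.07,-0.002],"angular": [-0.0055,-0.005,0.0169],"gripper": -1},{"travel": [-0.0007,0.07,-0.002],"angular": [-0.0055,-0.005,0.0169],"gripper": -1},{"travel": [-0.0007,0.07,-0.002],"angular": [-0.0055,-0.005,0.0169],"gripper": -1},{"travel": [-0.0007,0.065,-0.002],"angular": [-0.0055,-0.005,0.0169],"gripper": -1},{"travel": [-0.0007,0.06,-0.002],"angular": [-0.0055,-0.005,0.0169],"gripper": -1},{"travel": [-0.0007,0.05,-0.002],"angular": [-0.0055,-0.005,0.0169],"gripper": -1},{"travel": [-0.0007,0.04,-0.002],"angular": [-0.0055,-0.005,0.0169],"gripper": -1}]'

```text
t: 7.37
tool_pos: [0.5297, 0.2381, 0.2456]
tcp_rot: [[-0.675, 0.55, 0.492], [0.589, 0.803, -0.088], [-0.444, 0.231, -0.866]]
force: [0.1, 0.2, -3.7]
gripper_width: 0.0368
grasp_force: 61.1
```

```bash
python3 -c "
from tgt import *
delta(c+n*.062,tool(151.6))"
```

```text
t 7.3667 pos [0.5297 0.2381 0.2456] F [ 0.0691  0.2001 -3.6565] w 0.036772335963769914 gf 61.106213671155274
dmm [ 31.8715   0.2478 -52.3189] deg [ 0.4557 -0.0812 -0.2595] 
travel [ 0.1062  0.0008 -0.1744] ang [ 0.0025 -0.0005 -0.0014] minrows 1.469129097640514 0.07411315977201373
```

>>> servo_tool --commands '[{"travel": [0.018,0,-0.029],"angular": [0.0025,-0.0005,-0.0014],"gripper": -1},{"travel": [0.018,0,-0.029],"angular": [0,0,0],"gripper": -1},{"travel": [0.018,0,-0.029],"angular": [0,0,0],"gripper": -1},{"travel": [0.018,0,-0.029],"angular": [0,0,0],"gripper": -1},{"travel": [0.018,0,-0.029],"angular": [0,0,0],"gripper": -1},{"travel": [0.016,0.001,-0.029],"angular": [0,0,0],"gripper": -1},{"travel": [0,0,0],"angular": [0,0,0],"gripper": -1},{"travel": [0,0,0],"angular": [0,0,0],"gripper": -1}]'

```text
t: 8.03
tool_pos: [0.5618, 0.2357, 0.1929]
tcp_rot: [[-0.669, 0.559, 0.491], [0.601, 0.795, -0.086], [-0.438, 0.237, -0.867]]
force: [-0.2, 0.3, -3.6]
gripper_width: 0.0369
grasp_force: 61.1
```

```bash
python3 - <<'E'
from tgt import *
delta(c+n*.062,tool(151.6))
st=ctrl.get_state(); T=st['tcp_rot']; o=st['tool_pos']+T[:,2]*.032
Rw=T@np.diag([1,-1,-1])@Ro.from_euler('z',7.2-67.2,degrees=True).as_matrix()  # wheel axes
a=np.linspace(0,2*np.pi,60); im=[]
for m,(u0,v0,w,h) in(('top',(145,150,100,110)),('scene',(360,120,100,100))):
    s=snap(m); pickle.dump(s,open(m+'_near.pkl','wb'))
    k=4; i=cv2.resize(s['image'][v0:v0+h,u0:u0+w,::-1],None,fx=k,fy=k,interpolation=cv2.INTER_CUBIC)
    def pl(P,col,cl=True):
        q=(proj(s,P)-[u0,v0]+.5)*k-.5; cv2.polylines(i,[np.round(q*16).astype(int)],cl,col,1,cv2.LINE_AA,4)
    pl(o+ring(.065,.014,a)@Rw.T,(0,0,255))
    for t in ring(.042,.014): pl(o+(t+ring(.007,0,a))@Rw.T,(0,255,0))
    for t in ring(.042,0): pl(c+np.array([t,t+[0,0,.02]])@R.T,(255,0,0),False)
    im.append(i)
H=440
cv2.imwrite('pics/near.png',np.hstack([cv2.copyMakeBorder(x,0,H-x.shape[0],0,0,0) for x in im]))
E
```

```text
t 8.0333 pos [0.5618 0.2357 0.1929] F [-0.2043  0.3294 -3.6147] w 0.03688816935577995 gf 61.130754835903645
dmm [-0.2255  2.6331  0.395 ] deg [-0.0277 -0.1166  0.3903] 
travel [-0.0008  0.0088  0.0013] ang [-0.0002 -0.0006  0.0022] minrows 0.06407944758510972 0.05702408413297227
```

View pics/near.png

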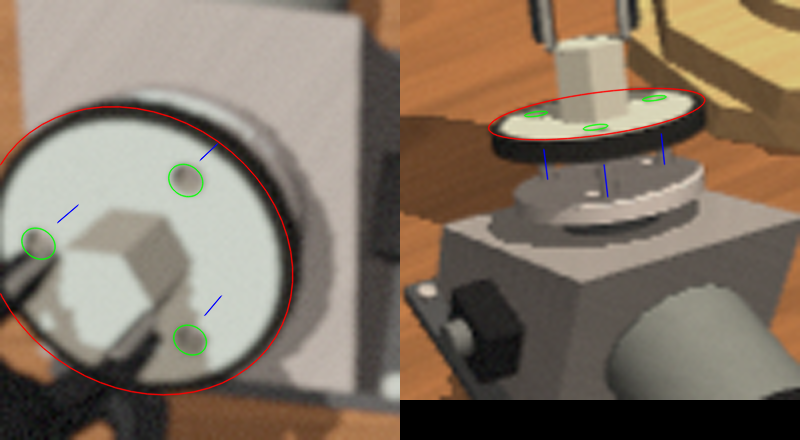

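The hole outlines (green, from kinematics) match the real holes at (187,180), (38,243) and (190,338), so the grasp is as modelled. The tool is about 2.6 mm off in y. I'll correct that and move along the normal to the stud tips.

>>> servo_tool --commands '[{"travel": [0.0,0.0088,0.001],"angular": [0,-0.0006,0.0022],"gripper": -1},{"travel": [0.0055,-0.001,-0.0096],"angular": [0,0,0],"gripper": -1},{"travel": [0.0055,-0.001,-0.0096],"angular": [0,0,0],"gripper": -1},{"travel": [0.0055,-0.001,-0.0096],"angular": [0,0,0],"gripper": -1},{"travel": [0,0,0],"angular": [0,0,0],"gripper": -1},{"travel": [0,0,0],"angular": [0,0,0],"gripper": -1}]'

```text
t: 8.63
tool_pos: [0.5666, 0.2378, 0.1851]
tcp_rot: [[-0.672, 0.552, 0.493], [0.596, 0.799, -0.082], [-0.439, 0.239, -0.866]]
force: [0.3, -0.4, -3.5]
gripper_width: 0.0368
grasp_force: 61.1
```

```bash
python3 -c "
from tgt import *
delta(c+n*.052,tool(151.6))"
```

```text
t 8.6333 pos [0.5666 0.2378 0.1851] F [ 0.2897 -0.4284 -3.4842] w 0.036772136795636734 gf 61.13379889167845
dmm [-0.1626 -0.2597 -0.4502] deg [-0.0796  0.0246 -0.0303] 
travel [-0.0005 -0.0009 -0.0015] ang [-0.0004  0.0001 -0.0002] minrows 0.013058920615506266 0.01237869067882896
```

Aligned. Going in 6 mm.

>>> servo_tool --commands '[{"travel": [0.0028,-0.0012,-0.006],"angular": [0,0,0],"gripper": -1},{"travel": [0.0033,-0.0006,-0.0058],"angular": [0,0,0],"gripper": -1},{"travel": [0.0033,-0.0006,-0.0058],"angular": [0,0,0],"gripper": -1},{"travel": [0,0,0],"angular": [0,0,0],"gripper": -1},{"travel": [0,0,0],"angular": [0,0,0],"gripper": -1}]'

```text
t: 9.05
tool_pos: [0.5695, 0.2372, 0.18]
tcp_rot: [[-0.672, 0.552, 0.494], [0.596, 0.799, -0.082], [-0.439, 0.239, -0.866]]
force: [1.2, -0.3, -3.8]
gripper_width: 0.0369
grasp_force: 61.1
```

```bash
python3 -c "
from tgt import *
delta(c+n*.046,tool(151.6));print(ctrl.get_state()['ft_torque'])"
```

```text
t 9.05 pos [0.5695 0.2372 0.18  ] F [ 1.2326 -0.311  -3.7869] w 0.03687658657368773 gf 61.131196157075465
dmm [-0.0446 -0.204  -0.5139] deg [-0.0921  0.0355 -0.042 ] 
travel [-0.0001 -0.0007 -0.0017] ang [-0.0005  0.0002 -0.0002] minrows 0.013302546029531194 0.014977946030595081
[0.2116 1.0712 0.0325]
```

>>> servo_tool --commands '[{"travel": [0.003,-0.001,-0.0062],"angular": [0,0,0],"gripper": -1},{"travel": [0.0033,-0.0006,-0.0058],"angular": [0,0,0],"gripper": -1},{"travel": [0.0033,-0.0006,-0.0058],"angular": [0,0,0],"gripper": -1},{"travel": [0,0,0],"angular": [0,0,0],"gripper": -1}]'

```text
t: 9.38
tool_pos: [0.5723, 0.2364, 0.1743]
tcp_rot: [[-0.672, 0.552, 0.493], [0.596, 0.799, -0.082], [-0.439, 0.239, -0.866]]
force: [-0.8, -0.3, -4.6]
gripper_width: 0.0371
grasp_force: 61.1
```

>>> servo_tool --commands '[{"travel": [0.0025,-0.0004,-0.0044],"angular": [0,0,0],"gripper": -1},{"travel": [0.0025,-0.0004,-0.0044],"angular": [0,0,0],"gripper": -1},{"travel": [0,0,0],"angular": [0,0,0],"gripper": -1},{"travel": [0,0,0],"angular": [0,0,0],"gripper": -1}]'

```text
t: 9.72
tool_pos: [0.5739, 0.2364, 0.1721]
tcp_rot: [[-0.672, 0.552, 0.494], [0.596, 0.799, -0.081], [-0.439, 0.24, -0.866]]
force: [0.6, 0.2, -4.4]
gripper_width: 0.037
grasp_force: 61.1
```

```bash
python3 -c "
from tgt import *
delta(c+n*.037,tool(151.6));print(ctrl.get_state()['ft_torque'])"
```

```text
t 9.7167 pos [0.5739 0.2364 0.1721] F [ 0.5739  0.2257 -4.3892] w 0.03697585270193445 gf 61.12713831011206
dmm [-0.0013 -0.1637 -0.4437] deg [-0.1013  0.0442 -0.0507] 
travel [-0.     -0.0005 -0.0015] ang [-0.0006  0.0002 -0.0003] minrows 0.011341223434415232 0.016984293982972135
[0.1137 1.0281 0.001 ]
```

Studs are in with no contact force. On to seating.

>>> servo_tool --commands '[{"travel": [0.0025,-0.0009,-0.0052],"angular": [0,0,0],"gripper": -1},{"travel": [0.0025,-0.0004,-0.0044],"angular": [0,0,0],"gripper": -1},{"travel": [0.0016,-0.0003,-0.0029],"angular": [0,0,0],"gripper": -1},{"travel": [0,0,0],"angular": [0,0,0],"gripper": -1},{"travel": [0,0,0],"angular": [0,0,0],"gripper": -1}]'

```text
t: 10.13
tool_pos: [0.5753, 0.2363, 0.1684]
tcp_rot: [[-0.672, 0.552, 0.493], [0.596, 0.799, -0.081], [-0.439, 0.24, -0.866]]
force: [-6.3, -0.5, -0.2]
gripper_width: 0.037
grasp_force: 62.3
```

>>> servo_tool --commands '[{"travel": [0.0016,-0.0003,-0.0029],"angular": [0,0,0],"gripper": -1},{"travel": [0,0,0],"angular": [0,0,0],"gripper": -1},{"travel": [0,0,0],"angular": [0,0,0],"gripper": -1}]'

```text
t: 10.38
tool_pos: [0.5753, 0.2362, 0.168]
tcp_rot: [[-0.672, 0.552, 0.493], [0.596, 0.799, -0.081], [-0.439, 0.239, -0.866]]
force: [-15.3, -2.8, 6.7]
gripper_width: 0.037
grasp_force: 63.8
```

```bash
python3 -c "
from tgt import *
delta(c+n*.032,tool(151.6));print(ctrl.get_state()['ft_torque'])"
```

```text
t 10.3833 pos [0.5753 0.2362 0.168 ] F [-15.2993  -2.8298   6.6789] w 0.036953929700931816 gf 63.7505552663788
dmm [ 0.9786 -0.3516 -0.6587] deg [-0.119  -0.0058 -0.0624] 
travel [ 0.0033 -0.0012 -0.0022] ang [-0.0007 -0.     -0.0003] minrows 0.029518073834376286 0.018779922492527766
[-0.4319  2.3248 -0.4052]
```

>>> servo_tool --commands '[{"travel": [-0.0028,0.0002,-0.0017],"angular": [0,0,0],"gripper": -1},{"travel": [0,0,0],"angular": [0,0,0],"gripper": -1},{"travel": [0,0,0],"angular": [0,0,0],"gripper": -1}]'

```text
t: 10.63
tool_pos: [0.5753, 0.2362, 0.168]
tcp_rot: [[-0.672, 0.552, 0.494], [0.596, 0.799, -0.081], [-0.439, 0.241, -0.866]]
force: [-10.3, -2.7, 6.5]
gripper_width: 0.0371
grasp_force: 63.3
```

>>> servo_tool --commands '[{"travel": [0.0016,-0.0003,-0.0029],"angular": [0,0,0],"gripper": -1},{"travel": [0,0,0],"angular": [0,0,0],"gripper": -1},{"travel": [0,0,0],"angular": [0,0,0],"gripper": -1}]'

```text
t: 10.88
tool_pos: [0.5754, 0.2362, 0.1678]
tcp_rot: [[-0.672, 0.552, 0.494], [0.597, 0.798, -0.081], [-0.439, 0.241, -0.866]]
force: [-19.1, -5.3, 15.5]
gripper_width: 0.0368
grasp_force: 65.2
```

```bash
python3 - <<'E'
from tgt import *
delta(c+n*.032,tool(151.6));st=ctrl.get_state();print(st['ft_torque'],'h',n@(st['tool_pos']-c),'F along n',n@(st['force']+[0,0,3.9]))
s=snap('scene')
cv2.imwrite('pics/seat.png',cv2.resize(s['image'][120:220,350:480,::-1],None,fx=6,fy=6,interpolation=cv2.INTER_CUBIC))
E
```

```text
t 10.8833 pos [0.5754 0.2362 0.1678] F [-19.112   -5.2894  15.5292] w 0.03681373473056824 gf 65.15097719966434
dmm [ 0.9269 -0.3479 -0.5086] deg [-0.1585  0.0666 -0.0439] 
travel [ 0.0031 -0.0012 -0.0017] ang [-0.0009  0.0004 -0.0002] minrows 0.026690655109416338 0.02477758015736781
[-1.0183  2.3112 -0.7602] h 0.03292642331527219 F along n 25.807269278554504
```

View pics/seat.png

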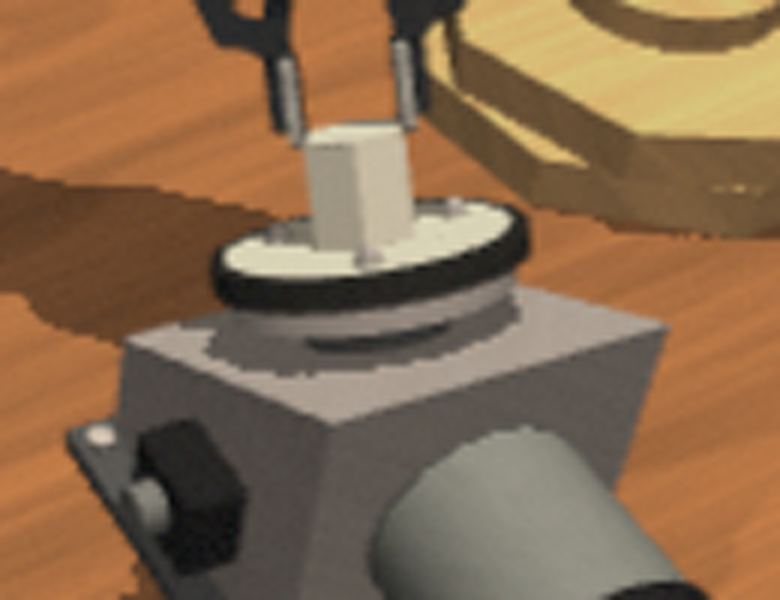

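The wheel lies on the flange, with stud tips showing through the holes at (280,235), (370,257) and (455,205). Contact is stiff. I'll relax the push, release and back off along the normal.

>>> servo_tool --commands '[{"travel": [-0.001,0.0004,0.0015],"angular": [0,0,0],"gripper": -1},{"travel": [0,0,0],"angular": [0,0,0],"gripper": 1},{"travel": [0,0,0],"angular": [0,0,0],"gripper": 1},{"travel": [0,0,0],"angular": [0,0,0],"gripper": 1},{"travel": [0,0,0],"angular": [0,0,0],"gripper": 1},{"travel": [0,0,0],"angular": [0,0,0],"gripper": 1},{"travel": [0,0,0],"angular": [0,0,0],"gripper": 1},{"travel": [0,0,0],"angular": [0,0,0],"gripper": 1}]'

```text
t: 11.6
tool_pos: [0.5758, 0.236, 0.1666]
tcp_rot: [[-0.672, 0.552, 0.494], [0.596, 0.799, -0.081], [-0.439, 0.24, -0.866]]
force: [1.1, 0.1, -0.1]
gripper_width: 0.0854
grasp_force: 0.0
```

>>> servo_tool --commands '[{"travel": [-0.0164,0.0028,0.0289],"angular": [0,0,0],"gripper": 1},{"travel": [-0.033,0.0056,0.058],"angular": [0,0,0],"gripper": 1},{"travel": [-0.033,0.0056,0.058],"angular": [0,0,0],"gripper": 1},{"travel": [-0.033,0.0056,0.058],"angular": [0,0,0],"gripper": 1},{"travel": [-0.033,0.0056,0.058],"angular": [0,0,0],"gripper": 1},{"travel": [-0.033,0.0056,0.058],"angular": [0,0,0],"gripper": 1},{"travel": [0,-0.05,0.03],"angular": [0,0,0],"gripper": 1},{"travel": [0,-0.1,0],"angular": [0,0,0],"gripper": 1},{"travel": [0,-0.1,0],"angular": [0,0,0],"gripper": 1},{"travel": [0,-0.1,0],"angular": [0,0,0],"gripper": 1},{"travel": [0,-0.05,0],"angular": [0,0,0],"gripper": 1},{"travel": [0,0,0],"angular": [0,0,0],"gripper": 1}]'

```text
t: 12.6
tool_pos: [0.5213, 0.1209, 0.2722]
tcp_rot: [[-0.668, 0.556, 0.494], [0.601, 0.795, -0.083], [-0.439, 0.241, -0.866]]
force: [0.6, -0.6, -0.1]
gripper_width: 0.0855
grasp_force: 0.0
```

```bash
python3 - <<'E'
from tgt import *
a=np.linspace(0,2*np.pi,60); im=[]
for m,(u0,v0,w,h) in(('top',(145,150,100,110)),('scene',(360,120,100,110))):
    s=snap(m)
    k=4; raw=cv2.resize(s['image'][v0:v0+h,u0:u0+w,::-1],None,fx=k,fy=k,interpolation=cv2.INTER_CUBIC); i=raw
    def pl(P,col,cl=True):
        q=(proj(s,P)-[u0,v0]+.5)*k-.5; cv2.polylines(i,[np.round(q*16).astype(int)],cl,col,1,cv2.LINE_AA,4)
    pl(c+ring(.065,.014,a)@R.T,(0,0,255)); pl(c+ring(.065,0,a)@R.T,(255,0,0))
    hx=ring(.040/np.sqrt(3),.059,np.radians(np.arange(0,360,60))); pl(c+hx@R.T,(0,255,0))
    im.append(i)
cv2.imwrite('pics/end.png',np.hstack(im))
E
```

```text
(no output)
```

View pics/end.png

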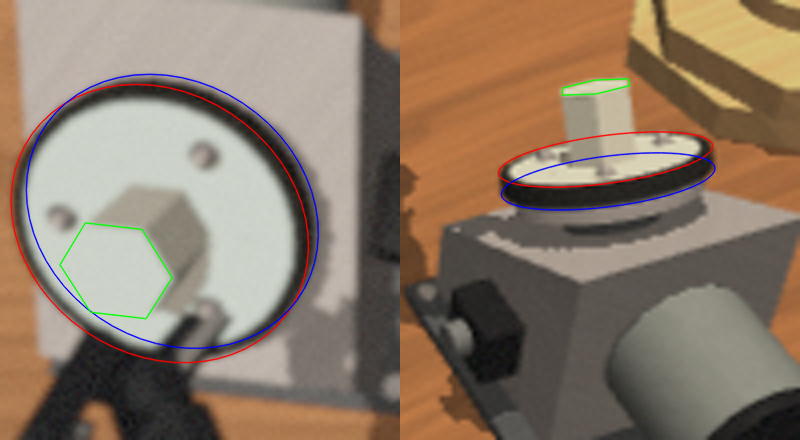

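The wheel matches the home model in both views: boss top at (595,87), rim between the two outlines, gripper clear. Handing in.

```bash
python3 -c "
from workcell import ctrl
print(ctrl.sign_off())"
```

```text
the job is handed in; nothing more can be done
None
```

The drive wheel is on the turner's flange with its boss outwards and all three studs through its holes. It sits flat and released, and in both camera views it matches the fully-home position. The job was handed in at about 13 s, and the brush and the two cheeses were never touched.

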